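# Pull the charged battery pack out of the charging hub

## Robot

A 6-joint arm with a two-finger parallel gripper is mounted at the origin on a cart in front of the work surface, level with it; the furniture and walls round the work are solid. World frame = base frame: x ahead of the robot, y to its left, z up, the work surface at z = 0. Lengths are in m, angles in rad, forces in N, time in s.
With the tool pointing down it reaches from about 0.375 to 0.9 m from the base axis. Payload 3.1 kg.
Tool frame: the origin (TCP) lies at the centre of the arm's flange, where the gripper is bolted on; the fingertips stand 182 mm ahead of it and the grasp point (between the pads) lies 164 mm ahead of it; z points along the fingers, y is the line along which they close (so a half turn about z gives the same grasp; the last joint's range is limited). The gripper opens to 87 mm and grips with 3 to 60 N. Pads are 19 mm wide; open, the fingers measure 117 mm over their backs; the gripper's body (75 mm by 190 mm) begins 51 mm behind the grasp point.
Start: joints at [-1.488, 0.527, 1.433, -0, 1.181, -0.178], TCP at [0.161, -0.604, 0.405] pointing down, gripper open.
Joint ranges: [-3.08, 3.08], [-0.75, 2.2], [0.22, 2.44], [-1.43, 4.57], [0, 2.65], [-2.85, 2.85]. Speed limits (rad/s): [2.79, 2.79, 3.14, 3.14, 3.14, 3.14].

## Interface

Orientations are given as a unit quaternion [x, y, z, w].
In Python, from rig import * gives the robot as it stands.
- The arm moves only by the tool move_arm, never from a script. Its argument "commands" is a list that holds one entry, the list of rows, each a list of 6 numbers: the shift along the tool's x, y, z in units of 40 mm (1.0 is 40 mm), then the turn, a rotation vector about the tool's x, y, z in rad. A call has 1 to 12 rows; each row is the pose to reach, as a shift and turn from the pose commanded when the call began, along the tool's axes at that moment; what a row does not reach only later rows make up. A row lasts 1/8 s, in which the tool goes at most 62.5 mm and 10.7 degrees, less where a joint would pass 70% of its speed; a pose out of reach is approached as far as the arm can. A call with a gripper value outside its range is refused whole. "claw" is the closure, from -1 (fully open) to 1 (shut), so that 0 is half open, set as the call begins (left out, the last holds). The fingers move at their own pace and stop on an object; "squeeze" is the grip in N (left out, the last holds). Time passes only in rows, so rows that repeat a pose let the fingers close. It gives the time, the measured TCP pose, the force, the opening and the grip force at its end, in the units of the state.
- get_obs(): the state, without advancing time (a new reading comes with each control period).
- camera(name): name is "side" or "top" or "wrist"; returns a dict with "pixels" (480x640x3 uint8, blue, green, red), "range_z" (480x640 float32, m along the optical axis (not along the pixel's ray), 0 where there is no reading), "camera_matrix" (3x3 intrinsics, pixels), "D" ([k1, k2, p1, p2, k3] as OpenCV has them; the pictures are not rectified), "extrinsics" (4x4, takes a point from world to camera coordinates). Camera axes: x right, y up, looking along -z (the intrinsics and any distortion apply to the point x, -y, -z); pixel columns grow to the right and rows downward; lengths in m; the calibration is good to about 2 mm. A picture is of the moment at which its call begins.
- hand_in(): hands the job in; it is judged then, once.
The state is a dict: "time": time; "q": joint angles; "joint_velocities": joint speeds; "joint_torque": joint torques, N m; "position": TCP position; "tool_rot": TCP orientation; "ft_force": force on the tool from outside, world axes, zero at the start; "moment": the same for the moment, N m; "grip_width": finger opening in m; "grip_force": force on a finger pad.
Only numpy, scipy, OpenCV 4.12 (cv2) and the standard library are available. Lean on these libraries where they do the work, as an engineer would, in place of code of your own. Each camera call takes 0.05 s, during which the arm holds its last target. There are 200 camera calls.

## Task

Pull the battery pack with the green cap straight up out of its bay in the charging hub, against the spring catch that holds it, and stand it upright inside the blue tray; set it down, do not drop it. Leave the pack with the orange cap seated in the hub.

Things in the scene. Friction and masses are not known exactly. Their poses are not given: they have to be found in the camera images.
- green_pack_centre (a point): Centre (half-way up) of the loose pack to move: upright black block with green cap, 30 (its x) x 44 (its y) x 85 mm high (z up), 0.11 to 0.22 kg. It stands in one of the hub's bays, axes parallel to the hub's; its upper 55 mm stand clear. The centre is only 12.5 mm above the hub's top: grip 20 mm or so above it, across the 30 mm. Sprung balls hold a groove near its foot (see hub).
- orange_pack_centre (a point): Centre of a second pack of the same size and build with an orange cap and label, in the other bay (which is in which bay varies). It stays seated.
- hub: Charging hub: grey block fixed to the table, 68 (x) x 190 (y) x 40 mm high; origin at the centre of its underside, z up. Its two bays, 33 x 46 mm and 30 mm deep (floor 10 mm above the table), are at y = -45 and +45 mm of its frame. A pack comes free of the spring catch within the first 10 mm at about 8 to 15 N straight up, and is out of the bay after 30 mm.
- tray: Blue open tray with a firm grey pad inside, fixed to the table, 120 (x) x 150 (y) x 32 mm high, walls 4 mm thick; the top of the pad, on which things stand, is 12 mm above the tray's underside; origin at the centre of its underside, z up.
Mind the look-alikes: they are no part of the job. What is shaped like the part that bears green_pack_centre but yellow is not meant.

How it is judged:
By the outcome, as a careful person would: the job done as asked, in the order asked, and still so for the second after the job is handed in, with the robot touching nothing.
It also fails if it takes over 35 s, if anything falls off the work surface, if the arm or the gripper's body presses on something with over 40 N, if the wrist force passes 120 N, or if a joint passes its speed limit or range.

## Working session

There is one attempt and no reset: what is moved stays moved. The work goes in short steps, Python scripts to look and compute and a tool call to move; the robot and the scene stay as the last step left them, time stands still between calls to the robot, and variables do not carry over. Pictures are saved under pics/ and viewed, at most 10 in all, crops included, and the job is handed in when it is done.

Besides the shell and the picture viewer there is one more tool, called after "Request:" as a command line: name --argument value ..., lists and objects as JSON in quotes. move_arm: Moves the arm, as the interface text tells. Its arguments: {"type":"object","properties":{"commands":{"type":"array","items":{"type":"array","items":{"type":"array","items":{"type":"number"}}}},"claw":{"type":"number"},"squeeze":{"type":"number"}},"required":["commands"]}

```bash
mkdir -p pics; cat > h.py <<'E'
from rig import *
import numpy as np, cv2
def cloud(c):
    # world xyz per pixel from range_z
    K=np.array(c["camera_matrix"]);D=np.array(c["D"]);T=np.array(c["extrinsics"])
    v,u=np.mgrid[0:480,0:640]
    p=cv2.undistortPoints(np.stack([u,v],-1).reshape(-1,1,2).astype(np.float64),K,D).reshape(480,640,2)
    z=c["range_z"].astype(float)
    P=np.stack([p[...,0]*z,-p[...,1]*z,-z],-1)
    W=(P-T[:3,3])@T[:3,:3]
    W[z==0]=np.nan
    return W
E
python3 - <<'E'
from h import *
o=get_obs();print(o)
for n in("top","side"):
    c=camera(n);cv2.imwrite(f"pics/{n}0.png",c["pixels"]);np.savez(f"{n}0.npz",**{k:np.array(v) for k,v in c.items()})
    T=np.array(c["extrinsics"]);print(n,-T[:3,:3].T@T[:3,3],(c["range_z"]>0).mean())
E
```

```text
{'time': 0.0, 'q': array([-1.48851735e+00,  5.28494802e-01,  1.43390018e+00, -8.88547598e-06,
        1.18137654e+00, -1.78481351e-01]), 'joint_velocities': array([ 1.41337777e-03,  3.31452025e-04,  8.17882651e-04, -7.77481954e-05,
        5.95998442e-04,  5.59289143e-04]), 'joint_torque': array([-3.52281950e-04, -4.40035915e+01, -1.76593298e+01,  6.32991409e-02,
        5.84449363e-02, -1.65338565e-04]), 'position': array([ 0.16114507, -0.60351907,  0.40375428]), 'tool_rot': array([ 9.91511731e-01,  1.30012691e-01,  4.82793888e-05, -1.08837236e-03]), 'ft_force': array([-0.0881171 ,  0.3327435 , -0.12430432]), 'moment': array([ 0.03290766, -0.01597939, -0.02843035]), 'grip_force': 0.0, 'grip_width': 0.08691360941814744}
top [ 0.4470718  -0.14170047  0.95079285] 0.9961946614583334
side [0.49959216 0.56958286 0.66291466] 0.9957649739583333
```

View pics/top0.png

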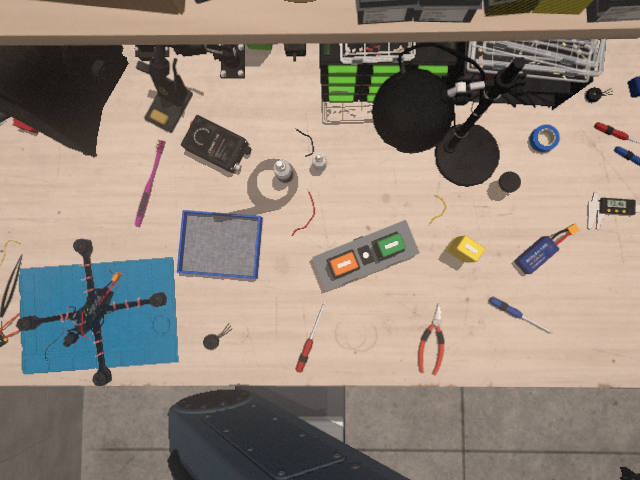

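View pics/side0.png

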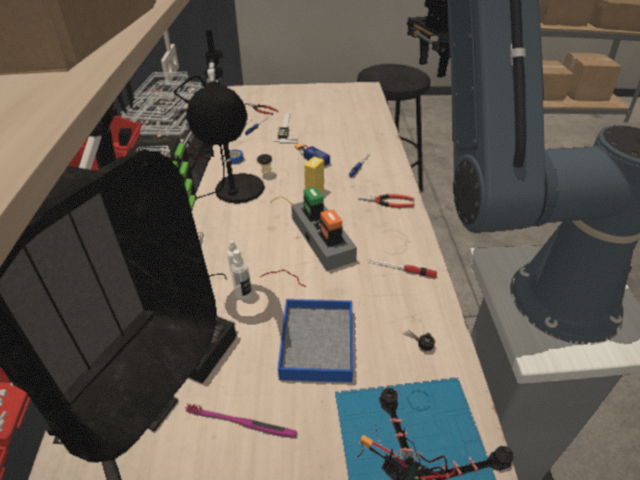

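The top view shows the green-capped pack at (391,244), the orange at (343,262), both in the grey hub, a yellow look-alike block at (468,249), and the tray at (220,245). The green cap is the one in the hub that fits. Next I measure it and make one crop to confirm.

```bash
python3 - <<'E'
from h import *
for n in("top","side"):
    c=np.load(n+"0.npz");W=cloud(c);hsv=cv2.cvtColor(c["pixels"],cv2.COLOR_BGR2HSV)
    roi=np.zeros((480,640),bool)
    if n=="top": roi[200:300,170:500]=1
    else: roi[150:390,270:370]=1
    H,S,V=hsv[...,0],hsv[...,1],hsv[...,2]
    for nm,m,zr in(("green",(H>45)&(H<85)&(S>100),(.08,.12)),("orange",(H<16)&(S>150),(.08,.12)),("yellow",(H>20)&(H<35)&(S>130),(.06,.15)),("tray",(H>105)&(H<130)&(S>110),(.026,.04)),("hubtop",(S<80),(.036,.044))):
        mm=m&roi&(W[...,2]>zr[0])&(W[...,2]<zr[1])
        if nm=="hubtop": mm&=(W[...,1]<-.0)
        P=W[mm]
        if len(P)<10: print(n,nm,len(P));continue
        r=cv2.minAreaRect((P[:,:2]*1000).astype(np.float32))
        print(n,nm,len(P),"rect",np.round(r[0],1),np.round(r[1],1),round(r[2],1),"z",np.round(np.percentile(P[:,2],[5,50,95]),4))
c=np.load("top0.npz");W=cloud(c)
# tall things on bench
z=W[...,2]
for y0 in range(0,400,25): print(y0,[ "%3d"%(1000*np.nanpercentile(z[y0:y0+25,x:x+40],95)) for x in range(120,560,40)])
print(W[244,391],W[150,467],W[110,415],W[70,515])
a=cv2.resize(c["pixels"][210:300,300:500],None,fx=4,fy=4,interpolation=cv2.INTER_CUBIC);cv2.imwrite("pics/crop.png",a)
E
```

```text
top green 296 rect [ 483.3 -245.5] [28.1 41.4] 21.7 z [0.0935 0.0963 0.0988]
top orange 336 rect [ 450.2 -161.7] [29.1 43.3] 21.8 z [0.0933 0.0958 0.0981]
top yellow 403 rect [ 476.7 -385.7] [44.6 30. ] 56.0 z [0.0684 0.0858 0.0888]
top tray 484 rect [488.  75.] [149.7 119.2] 85.7 z [0.0295 0.0326 0.0351]
top hubtop 2597 rect [ 466.8 -203.2] [ 67.8 190.1] 21.7 z [0.0384 0.0411 0.0433]
side green 184 rect [ 483.4 -242.3] [28.  43.7] 19.3 z [0.0822 0.0944 0.0974]
side orange 239 rect [ 450.5 -159.6] [28.3 43.7] 21.2 z [0.0816 0.0946 0.0972]
side yellow 240 rect [ 485.5 -339.6] [142.1  39.2] 77.6 z [0.0624 0.0794 0.0862]
side tray 732 rect [ 465.5 -193.6] [693.3 118. ] 85.4 z [0.0266 0.031  0.0336]
side hubtop 1051 rect [ 501.2 -289.6] [ 69.2 381.4] 22.0 z [0.038  0.0411 0.0431]
0 ['553', '554', '535', '535', '535', '555', '570', '567', '568', '558', '553']
25 ['534', '534', '534', '534', '534', '534', '534', '534', '534', '534', '534']
50 ['255', '289', '155', '  6', ' 28', '205', '209', '321', '327', '408', '403']
75 [' 88', ' 94', '  5', '  3', '  3', '134', '324', '332', '349', '372
[... 445 characters left out ...]
 ' 30', '  4', ' 42', ' 97', ' 45', ' 87', '  4', ' 30']
250 ['  6', ' 32', ' 20', ' 30', ' 40', ' 97', ' 95', ' 41', ' 86', '  9', ' 31']
275 [' 25', '  7', '  4', ' 13', '  3', ' 42', '  4', '  4', '  4', '  4', '  4']
300 [' 26', '  7', '  3', '  3', '  4', '  4', '  3', '  8', '  4', ' 16', '  8']
325 ['  6', '  6', ' 23', '  3', ' 12', '  3', '  3', ' 11', '  9', '  3', '  4']
350 ['  6', '  5', '  3', '  3', ' 15', '  3', '  3', ' 11', '  5', '  4', '  4']
375 ['  2', '258', '286', '280', '  2', '  3', '  3', '  3', '  3', '  3', '  3']
[ 0.48406786 -0.24476788  0.09893095] [ 0.66855179 -0.40191369  0.02012209] [ 0.64749979 -0.2492335   0.33061849] [ 0.66949447 -0.35084231  0.40206515]
```

View pics/crop.png

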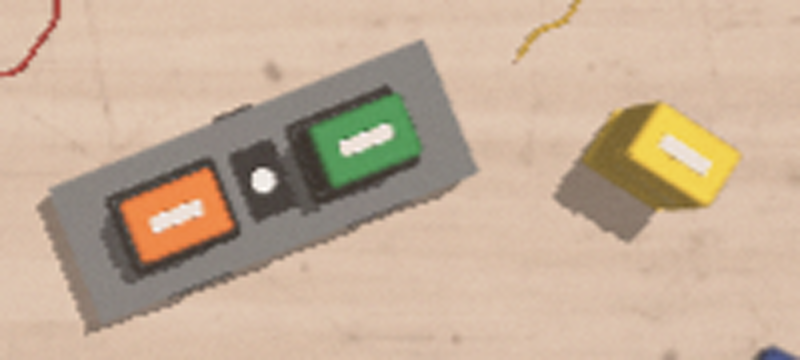

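The crop confirms it: the green-capped pack is in the right-hand bay, the orange one is in the left-hand bay, and the yellow block stands outside the hub. The hub's yaw is 21.7° and the green pack centre is at about (0.4834, -0.2450). I move above it, turning the tool so that y lies along the hub's x.

Request:
move_arm --commands '[[[0.3, -0.2, 0.4, 0, 0, -0.08], [1.0, -0.6, 1.0, 0, 0, -0.24], [2.0, -1.3, 1.6, 0, 0, -0.4], [3.2, -2.1, 2.0, 0, 0, -0.57], [4.4, -2.9, 2.1, 0, 0, -0.74], [5.6, -3.65, 2.1, 0, 0, -0.91], [6.8, -4.4, 2.1, 0, 0, -1.08], [8.0, -5.2, 2.1, 0, 0, -1.25], [9.0, -5.9, 2.1, 0, 0, -1.42], [9.7, -6.3, 2.1, 0, 0, -1.56], [10.0, -6.5, 2.1, 0, 0, -1.65], [10.1, -6.58, 2.1, 0, 0, -1.69]]]' --claw -1 --squeeze 50

```text
time: 1.6
position: [0.4841, -0.2445, 0.3205]
tool_rot: [0.56, 0.829, 0.0, -0.0]
ft_force: [-0.4, 0.5, 0.2]
grip_width: 0.0867
grip_force: 0.0
```

```bash
cat >> h.py <<'E'
from scipy.spatial.transform import Rotation as Ro
def to(x,y,z,yaw):  # tool y at world angle yaw (deg), tool down
    o=get_obs();R=Ro.from_quat(o["tool_rot"])
    a=np.radians(yaw);ty=np.array([np.cos(a),np.sin(a),0]);tz=np.array([0,0,-1.]);
    G=Ro.from_matrix(np.stack([np.cross(ty,tz),ty,tz],1))
    print("t",o["time"],"pos",o["position"].round(4),"f",o["ft_force"].round(1),"w",o["grip_width"].round(4))
    print("shift",(R.inv().apply(np.array([x,y,z])-o["position"])/.04).round(3),"turn",(R.inv()*G).as_rotvec().round(4))
E
python3 - <<'E'
from h import *
to(.4834,-.245,.2365,21.7)
c=camera("wrist");cv2.imwrite("pics/w0.png",c["pixels"])
W=cloud(c);hsv=cv2.cvtColor(c["pixels"],cv2.COLOR_BGR2HSV);H,S=hsv[...,0],hsv[...,1]
for nm,m in(("g",(H>45)&(H<85)&(S>100)),("o",(H<16)&(S>150))):
    P=W[m&(W[...,2]>.09)&(W[...,2]<.12)]
    if len(P)>20:
        r=cv2.minAreaRect((P[:,:2]*1000).astype(np.float32));print(nm,len(P),np.round(r[0],1),np.round(r[1],1),r[2])
E
```

```text
Traceback (most recent call last):
  File "h.py", line 18, in to
    print("t",o["time"],"pos",o["position"].round(4),"f",o["ft_force"].round(1),"w",o["grip_width"].round(4))
                                                                                    ^^^^^^^^^^^^^^^^^^^^^
AttributeError: 'float' object has no attribute 'round'
```

```bash
sed -i 's/o\["grip_width"\].round(4)/round(o["grip_width"],4)/' h.py
python3 - <<'E'
from h import *
to(.4834,-.245,.2365,21.7)
c=camera("wrist");cv2.imwrite("pics/w0.png",c["pixels"])
W=cloud(c);hsv=cv2.cvtColor(c["pixels"],cv2.COLOR_BGR2HSV);H,S=hsv[...,0],hsv[...,1]
for nm,m in(("g",(H>45)&(H<85)&(S>100)),("o",(H<16)&(S>150))):
    P=W[m&(W[...,2]>.09)&(W[...,2]<.12)]
    if len(P)>20:
        r=cv2.minAreaRect((P[:,:2]*1000).astype(np.float32));print(nm,len(P),np.round(r[0],1),np.round(r[1],1),r[2])
E
```

```text
t 1.6 pos [ 0.4841 -0.2445  0.3205] f [-0.4  0.5  0.2] w 0.0867
shift [-0.007 -0.021  2.099] turn [-0.0003 -0.0005  0.0041]
g 2626 [ 482.4 -242.4] [30.  40.2] 22.8006591796875
o 677 [ 449.7 -160.8] [30.5 43.8] 22.12975311279297
```

View pics/w0.png

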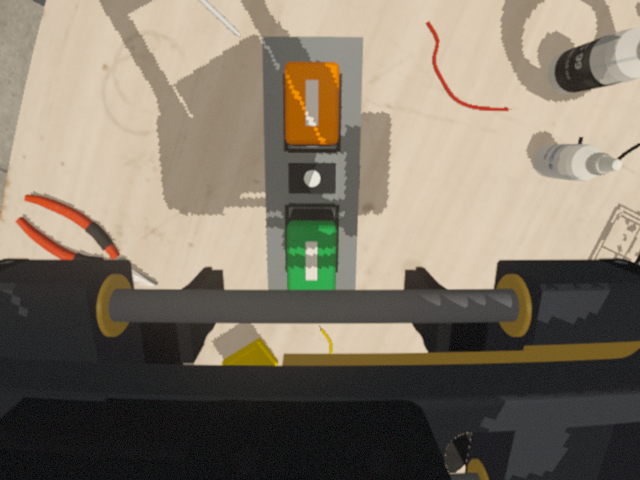

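The wrist view shows the green cap at (312,253), centred between the fingers and square to them, with orange behind it at (312,103). I descend, then close the fingers.

Request:
move_arm --commands '[[[0, -0.02, 0.3, 0, 0, 0], [0, -0.02, 0.8, 0, 0, 0.004], [0, -0.02, 1.3, 0, 0, 0.004], [0, -0.02, 1.7, 0, 0, 0.004], [0, -0.02, 1.95, 0, 0, 0.004], [0, -0.02, 2.08, 0, 0, 0.004], [0, -0.02, 2.1, 0, 0, 0.004], [0, -0.02, 2.1, 0, 0, 0.004]]]'

```text
time: 2.65
position: [0.4831, -0.2457, 0.2372]
tool_rot: [0.562, 0.827, -0.0, 0.0]
ft_force: [1.2, -0.3, 0.1]
grip_width: 0.0871
grip_force: 0.0
```

Request:
move_arm --commands '[[[0, 0, 0, 0, 0, 0], [0, 0, 0, 0, 0, 0], [0, 0, 0, 0, 0, 0], [0, 0, 0, 0, 0, 0], [0, 0, 0, 0, 0, 0], [0, 0, 0, 0, 0, 0], [0, 0, 0, 0, 0, 0], [0, 0, 0, 0, 0, 0]]]' --claw 1 --squeeze 50

```text
time: 3.65
position: [0.4829, -0.2457, 0.2367]
tool_rot: [0.562, 0.827, 0.0, -0.0]
ft_force: [0.5, -0.6, -0.2]
grip_width: 0.03
grip_force: 50.0
```

The fingers hold it at 30 mm with 50 N and very little side force. I pull straight up, slowly through the catch.

Request:
move_arm --commands '[[[0, 0, -0.04, 0, 0, 0], [0, 0, -0.1, 0, 0, 0], [0, 0, -0.16, 0, 0, 0], [0, 0, -0.22, 0, 0, 0], [0, 0, -0.3, 0, 0, 0], [0, 0, -0.4, 0, 0, 0], [0, 0, -0.55, 0, 0, 0], [0, 0, -0.7, 0, 0, 0], [0, 0, -0.85, 0, 0, 0], [0, 0, -1.0, 0, 0, 0], [0, 0, -1.15, 0, 0, 0], [0, 0, -1.25, 0, 0, 0]]]'

```text
time: 5.15
position: [0.4829, -0.2457, 0.2872]
tool_rot: [0.562, 0.827, -0.0, 0.0]
ft_force: [-0.1, -0.1, -1.6]
grip_width: 0.0295
grip_force: 50.0
```

```bash
python3 - <<'E'
from h import *
to(.47,-.240,.36,21.7)
c=camera("side");cv2.imwrite("pics/s1.png",cv2.resize(c["pixels"][100:300,230:430],None,fx=3,fy=3))
E
```

```text
t 5.15 pos [ 0.4829 -0.2457  0.2872] f [-0.1 -0.1 -1.6] w 0.0295
shift [ 0.251 -0.248 -1.82 ] turn [ 0.0002  0.0003 -0.0027]
```

View pics/s1.png

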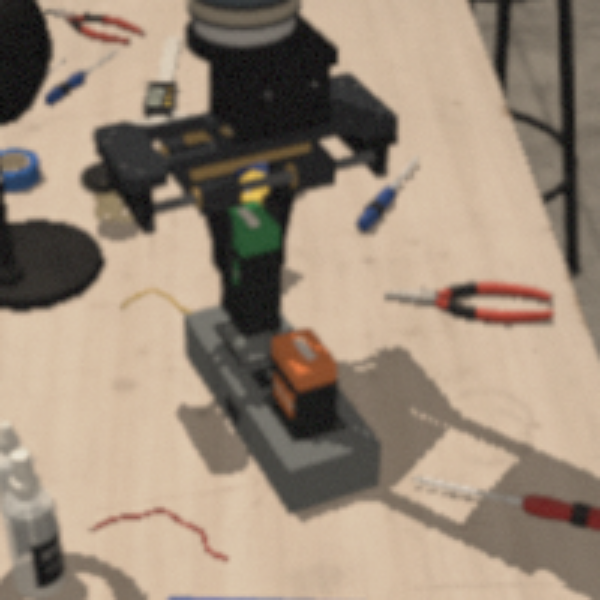

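The side view shows the green pack hanging straight in the fingers, crop (255,270), clear of the hub. Orange is still seated at crop (303,380). I lift on and then move over to the tray.

Request:
move_arm --commands '[[[0, 0, -0.2, 0, 0, 0], [0.05, -0.05, -0.6, 0, 0, 0], [0.15, -0.15, -1.1, 0, 0, 0], [0.2, -0.25, -1.55, 0, 0, 0], [0.25, -0.25, -1.8, 0, 0, 0], [0.25, -0.25, -1.9, 0, 0, 0], [0.25, -0.25, -1.9, 0, 0, 0]]]'

```text
time: 6.08
position: [0.47, -0.24, 0.3629]
tool_rot: [0.562, 0.827, 0.0, 0.0]
ft_force: [-0.5, -0.4, -1.4]
grip_width: 0.0296
grip_force: 50.0
```

```bash
python3 - <<'E'
from h import *
to(.488,.075,.36,21.7)
c=camera("side");W=cloud(c);hsv=cv2.cvtColor(c["pixels"],cv2.COLOR_BGR2HSV);H,S=hsv[...,0],hsv[...,1]
p=get_obs()["position"]
near=np.hypot(W[...,0]-p[0],W[...,1]-p[1])<.05
P=W[near&(W[...,2]>.12)&(W[...,2]<.3)&(H>45)&(H<85)&(S>100)]
print(len(P),np.percentile(P[:,2],[50,80,90,95,99]).round(4),"expected cap top",p[2]-.164+.0225)
P=W[near&(W[...,2]>.09)&(W[...,2]<.15)]
print(len(P),np.percentile(P[:,2],[0,1,3,10]).round(4),"expected foot",p[2]-.164-.0625)
E
```

```text
t 6.075 pos [ 0.47   -0.24    0.3629] f [-0.5 -0.4 -1.4] w 0.0296
shift [7.159 3.311 0.07 ] turn [ 0.0002  0.0002 -0.0026]
197 [0.2181 0.2214 0.2218 0.2222 0.2238] expected cap top 0.22095909072685
117 [0.1365 0.1366 0.1379 0.1386] expected foot 0.13595909072685
```

There's no slip: foot at about 0.136 m, well above the orange cap. I cross to the tray.

Request:
move_arm --commands '[[[0.2, 0.1, 0, 0, 0, 0], [0.7, 0.35, 0, 0, 0, 0], [1.5, 0.7, 0, 0, 0, 0], [2.4, 1.1, 0, 0, 0, 0], [3.4, 1.55, 0, 0, 0, 0], [4.4, 2.0, 0, 0, 0, 0], [5.3, 2.45, 0, 0, 0, 0], [6.1, 2.8, 0, 0, 0, 0], [6.7, 3.1, 0, 0, 0, 0], [7.05, 3.25, 0, 0, 0, 0], [7.15, 3.3, 0, 0, 0, 0], [7.15, 3.3, 0, 0, 0, 0]]]'

```text
time: 7.62
position: [0.4876, 0.0744, 0.3627]
tool_rot: [0.562, 0.827, -0.0, 0.0]
ft_force: [-0.3, -0.5, -1.5]
grip_width: 0.0299
grip_force: 50.0
```

```bash
python3 - <<'E'
from h import *
to(.488,.075,.012+.0625+.164,21.7)
c=camera("top");W=cloud(c)
m=(W[...,0]>.44)&(W[...,0]<.53)&(W[...,1]>.02)&(W[...,1]<.13)&(W[...,2]<.03);print("pad z",np.median(W[m][:,2]),m.sum())
E
```

```text
t 7.625 pos [0.4876 0.0744 0.3627] f [-0.3 -0.5 -1.5] w 0.0299
shift [0.01  0.015 3.105] turn [-0.0002  0.0002 -0.0024]
pad z 0.012949710042916805 1602
```

I lower quickly to about 6 mm above the pad, then creep down until there is contact.

Request:
move_arm --commands '[[[0, 0, 0.2, 0, 0, 0], [0, 0, 0.6, 0, 0, 0], [0, 0, 1.1, 0, 0, 0], [0, 0, 1.6, 0, 0, 0], [0, 0, 2.1, 0, 0, 0], [0, 0, 2.5, 0, 0, 0], [0, 0, 2.75, 0, 0, 0], [0, 0, 2.88, 0, 0, 0], [0, 0, 2.95, 0, 0, 0], [0, 0, 2.98, 0, 0, 0], [0, 0, 2.98, 0, 0, 0]]]'

```text
time: 9.05
position: [0.4878, 0.0745, 0.2439]
tool_rot: [0.562, 0.827, 0.0, 0.0]
ft_force: [-0.4, -0.2, -1.1]
grip_width: 0.0297
grip_force: 50.0
```

Request:
move_arm --commands '[[[0, 0, 0.02, 0, 0, 0], [0, 0, 0.04, 0, 0, 0], [0, 0, 0.06, 0, 0, 0], [0, 0, 0.08, 0, 0, 0], [0, 0, 0.09, 0, 0, 0], [0, 0, 0.1, 0, 0, 0], [0, 0, 0.1, 0, 0, 0], [0, 0, 0.1, 0, 0, 0]]]'

```text
time: 10.05
position: [0.4877, 0.0745, 0.2396]
tool_rot: [0.562, 0.827, 0.0, -0.0]
ft_force: [0.7, 0.1, -2.1]
grip_width: 0.0295
grip_force: 50.0
```

Request:
move_arm --commands '[[[0, 0, 0.008, 0, 0, 0], [0, 0, 0.015, 0, 0, 0], [0, 0, 0.02, 0, 0, 0], [0, 0, 0.02, 0, 0, 0]]]'

```text
time: 10.55
position: [0.4877, 0.0745, 0.2387]
tool_rot: [0.563, 0.827, -0.0, -0.0]
ft_force: [-0.7, -0.2, -1.1]
grip_width: 0.0298
grip_force: 50.0
```

Request:
move_arm --commands '[[[0, 0, 0.01, 0, 0, 0], [0, 0, 0.02, 0, 0, 0], [0, 0, 0.02, 0, 0, 0], [0, 0, 0.02, 0, 0, 0]]]'

```text
time: 11.05
position: [0.4876, 0.0745, 0.2387]
tool_rot: [0.562, 0.827, 0.0, 0.0]
ft_force: [-2.0, 0.5, 6.8]
grip_width: 0.0298
grip_force: 50.0
```

The force changed from about -1.5 N to +6.8 N, so the pack is standing on the pad. I ease the grip, open, and withdraw upward.

Request:
move_arm --commands '[[[0, 0, -0.01, 0, 0, 0], [0, 0, -0.01, 0, 0, 0]]]' --squeeze 10

```text
time: 11.3
position: [0.4877, 0.0745, 0.2387]
tool_rot: [0.562, 0.827, 0.0, 0.0]
ft_force: [-1.2, 0.5, 5.7]
grip_width: 0.03
grip_force: 10.0
```

Request:
move_arm --commands '[[[0, 0, 0, 0, 0, 0], [0, 0, 0, 0, 0, 0], [0, 0, 0, 0, 0, 0], [0, 0, 0, 0, 0, 0], [0, 0, 0, 0, 0, 0], [0, 0, 0, 0, 0, 0], [0, 0, 0, 0, 0, 0]]]' --claw -1

```text
time: 12.18
position: [0.4877, 0.0745, 0.2383]
tool_rot: [0.562, 0.827, -0.0, -0.0]
ft_force: [0.1, -0.4, 0.7]
grip_width: 0.0857
grip_force: 0.0
```

Request:
move_arm --commands '[[[0, 0, -0.2, 0, 0, 0], [0, 0, -0.6, 0, 0, 0], [0, 0, -1.2, 0, 0, 0], [0, 0, -1.8, 0, 0, 0], [0, 0, -2.4, 0, 0, 0], [0, 0, -2.8, 0, 0, 0], [0, 0, -3.0, 0, 0, 0], [0, 0, -3.0, 0, 0, 0]]]'

```text
time: 13.18
position: [0.4877, 0.0745, 0.3589]
tool_rot: [0.562, 0.827, 0.0, 0.001]
ft_force: [-0.2, -0.0, -0.9]
grip_width: 0.0871
grip_force: 0.0
```

```bash
python3 - <<'E'
from h import *
c=camera("side");W=cloud(c);hsv=cv2.cvtColor(c["pixels"],cv2.COLOR_BGR2HSV);H,S=hsv[...,0],hsv[...,1]
for nm,m in(("g",(H>45)&(H<85)&(S>100)&(W[...,1]>0)&(W[...,1]<.15)),("o",(H<16)&(S>150)&(abs(W[...,1]+.16)<.05)&(abs(W[...,0]-.45)<.05))):
    P=W[m&(W[...,2]>.05)];print(nm,len(P),P.mean(0).round(4),np.percentile(P[:,2],[90,97]).round(4))
cv2.imwrite("pics/s2.png",cv2.resize(c["pixels"][170:400,200:450],None,fx=2.5,fy=2.5));o=get_obs();print(o["time"],o["grip_width"],o["ft_force"])
E
```

```text
g 402 [0.4881 0.0832 0.0938] [0.0983 0.0991]
o 102 [ 0.4461 -0.1429  0.083 ] [0.0919 0.0934]
13.225 0.086920741016422 [ 0.26053393 -0.37105749 -0.8429909 ]
```

View pics/s2.png

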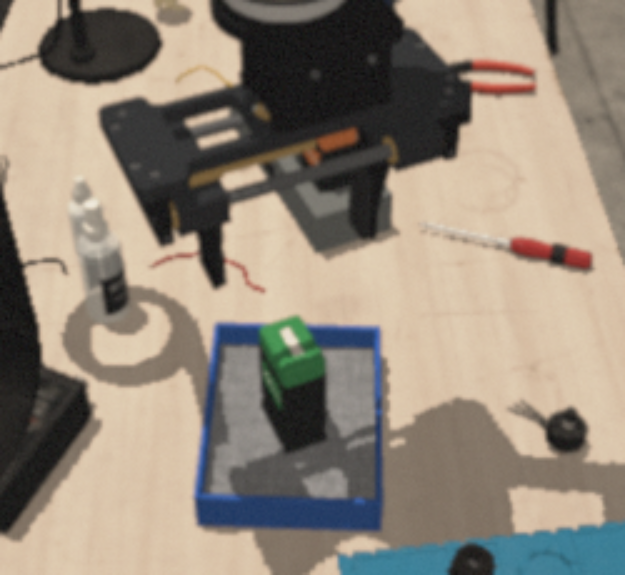

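The green pack stands upright inside the tray, at crop (293,385) with its top at about 0.098 m. The gripper is clear above it. Orange is partly hidden by the gripper, but its top is still at seated height.

```bash
python3 -c "
from rig import *
print(hand_in())"
```

```text
the job is handed in; nothing more can be done
None
```

The green-capped pack is out of the hub and stands upright inside the blue tray, set down rather than dropped. The orange pack was never touched and is still seated. The job was handed in at about 13 s, with the gripper clear of everything.

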